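# Free the finishing turntable and stand the tall goblet on it

### The arm

A 6-joint arm with a two-finger parallel gripper is mounted at the origin on the work surface. World frame = base frame: x ahead of the robot, y to its left, z up, the work surface at z = 0. Lengths are in m, angles in rad, forces in N, time in s.
With the tool pointing down it reaches from about 0.25 to 0.775 m from the base axis. Payload 8.9 kg.
Tool frame: the origin (TCP) lies at the very end of the fingers, on their centre line; the grasp point (between the pads) lies 19 mm behind it; z points along the fingers, y is the line along which they close (so a half turn about z gives the same grasp; the last joint's range is limited). The gripper opens to 85 mm and grips with 20 to 120 N. Pads are 22 mm wide; open, the fingers measure 114 mm over their backs; the gripper's body (76 mm by 85 mm) begins 54 mm behind the grasp point. The pads swing forward as they close: fully open they stand 13 mm farther back than shut.
Start: joints at [1.001, 0.291, -0.153, 1.127, 0, 1.431], TCP at [0.219, 0.477, 0.231] pointing down, gripper open.
Joint ranges: [-2.52, 2.52], [-0.91, 1.74], [-1.3, 1.37], [-1.96, 2.02], [-1.52, 1.47], [-3.14, 3.14]. Speed limits (rad/s): [2.22, 2.22, 2.79, 3.14, 3.14, 3.14].

### API

Orientations are given as a rotation vector (axis times angle).
In Python, from rig import bot gives the robot as it stands.
- The arm moves only by the tool step_arm, never from a script. Its argument "targets" is a list of rows, each an object of numbers: "dx", "dy", "dz": the shift along the tool's x, y, z in cm; "roll": the turn about the tool's z in degrees. In form: [{"dx": .., "dy": .., "dz": .., "roll": ..}, ...]. A call has 1 to 12 rows; each row is the pose to reach, as a shift and turn from the pose commanded when the call began, along the tool's axes at that moment; what a row does not reach only later rows make up. A row lasts 1/12 s, in which the tool goes at most 41.7 mm and 7.16 degrees, less where a joint would pass 70% of its speed; a pose out of reach is approached as far as the arm can. A call with a gripper value outside its range is refused whole. "claw" is the opening, from -1 (shut) to 1 (fully open), so that 0 is half open, set as the call begins (left out, the last holds). The fingers move at their own pace and stop on an object; the grip force is fixed at half the most. Time passes only in rows, so rows that repeat a pose let the fingers close. It gives the time, the measured TCP pose, the force, the opening and the grip force at its end, in the units of the state.
- bot.get_obs(): the state, without advancing time (a new reading comes with each control period).
- bot.capture(name): name is "scene" or "side" or "wrist"; returns a dict with "img" (384x512x3 uint8, blue, green, red), "range_z" (384x512 float32, m along the optical axis (not along the pixel's ray), 0 where there is no reading), "K" (3x3 intrinsics, pixels), "T" (4x4, takes a point from camera to world coordinates). Camera axes: x right, y up, looking along -z (the intrinsics and any distortion apply to the point x, -y, -z); pixel columns grow to the right and rows downward; lengths in m; the calibration is good to about 2 mm. A picture is of the moment at which its call begins.
- bot.finish_job(): hands the job in; it is judged then, once.
Trained networks look in a picture, given as the dict that the camera call returned (one of the last four; its "shot" number tells which), for a name from the list of things; names that differ only in an ending like _2 or _b are one class to them, and where a whole thing is asked for, a point or a joint stands for the part that bears it (a point fixed in the world has none). Each returns a list of dicts, best first, with "confidence" (0 to 1); they miss things now and then, are a little off and sometimes report something else, mostly with a low value. They report only what shows in the picture. A call takes as long as a camera call. They do not tell look-alikes from the thing itself.
- bot.recognise(target, picture): "xyz" ([x, y, z] in m, in world coordinates, good to about 4 mm: the middle of the surface that is visible of it).
- bot.silhouettes(target, picture): "mask" (384x512 bool, what is visible of it).
The state is a dict: "time": time; "q": joint angles; "qd": joint speeds; "effort": joint torques, N m; "tool_pos": TCP position; "tool_rot": TCP orientation; "ft_force": force on the tool from outside, world axes, zero at the start; "torque": the same for the moment, N m; "grip_width": opening from 0.0 (shut) to 1.0 (fully open); "grip_force": force on a finger pad.
Only numpy, scipy, OpenCV 4.12 (cv2) and the standard library are available. Lean on these libraries where they do the work, as an engineer would, in place of code of your own. Each camera call takes 0.05 s, during which the arm holds its last target. There are 200 camera calls.

### The job

The tall turned goblet is to be oiled next, but the wooden caddy is in the way on the round finishing turntable. Hang the caddy by its handle bar on the hook of the stand, then stand the taller of the two goblets upright in the middle of the turntable. The goblet is top-heavy: keep it upright all the way and set it down, do not drop things, and leave the short goblet, the bottle and the mallet as they are.

Things in the scene. Friction and masses are not known exactly. Their poses are not given: they have to be found in the camera images.
- goblet_mid (a point): Tall top-heavy goblet of pale wood, solid, with domed lid: 190 mm high, 0.2 kg; foot 48 mm across, stem about 19 mm, bowl 60 mm across with straight sides from 112 to 168 mm above the underside, then a dome with a small knob. It stands in the row on the offcut. The point is on its axis half-way up, 95 mm above its underside; z up.
- short_goblet_mid (a point): The short goblet of the same wood and form, 118 mm high, bowl 56 mm across, foot 48 mm across; not to be moved. The point is on its axis half-way up, 59 mm above its underside; z up.
- bottle_mid (a point): Amber oil bottle with black cap, 160 mm high, 54 mm across; not to be moved. The point is on its axis half-way up, 80 mm above its underside; z up.
- offcut: Fixed flat board, 270 x 100 x 12 mm, on which the two goblets and the bottle stand in a row along its length in any order, 80 to 90 mm from axis to axis, up to 5 mm off its centre line. Origin at the centre of its underside; x along its length, z up.
- turntable: Fixed round finishing turntable of plywood on a smaller dark foot, 170 mm across, 30 mm high (it does not turn). Origin at the centre of its underside.
- turntable_top (a point): Centre of the turntable's flat top, 30 mm above the bench.
- caddy_bar (a point): Wooden caddy, 0.2 kg, on the turntable: empty tray 74 (x) x 140 (y) mm, sides 40 mm high; two end plates, 34 mm wide and 130 mm high, carry a handle bar 12 mm wide (x), 18 high, 128 long (y) between them, along the caddy's length. The point is the bar's centre, 118 mm above the caddy's underside; free gap from tray rim up to bar 69 mm. x across, y along the bar, z up.
- hook: Fixed steel stand: grey base plate 150 x 130 x 12 mm, a 16 mm thick post at x = +65 mm, and from its top, 200 mm up, a level rod 10 mm thick that runs to -x and ends in an upturned tip at x = -50 to -60 mm (top 223 mm above the bench). Nothing rises above rod and tip. Origin on the bench below the seat; x along the rod from tip to post, z up.
- hook_seat (a point): The seat of the hook: point on top of the rod, 205 mm above the bench, midway between tip and post, where the middle of the bar's underside should rest; the bar's centre is then 9 mm above it. x as for the stand.
- mallet: Joiner's mallet lying on its side at the far side of the turntable, head 62 x 120 x 60 mm, handle 30 mm wide reaching 181 mm from the head's centre along its x; not to be moved. Origin under the centre of the head, on the bench.
- timber: Fixed squared beam end with cut corners lying on the bench between robot and turntable, 75 (x) x 190 (y) x 90 mm high. Origin at the centre of its underside.
There are look-alikes about, which are no part of the job. Several things have the shape of the hook; the one meant has the colours described above. Of the things shaped like the turntable, the plywood one is meant.

How it is judged:
By the outcome, as a careful person would: the job done as asked, in the order asked, and still so for the second after the job is handed in, with the robot touching nothing.
It also fails if it takes over 72 s, if anything falls off the work surface, if the arm or the gripper's body presses on something with over 40 N, if the wrist force passes 120 N, or if a joint passes its speed limit or range.

## Working session

There is one attempt and no reset: what is moved stays moved. The work goes in short steps, Python scripts to look and compute and a tool call to move; the robot and the scene stay as the last step left them, time stands still between calls to the robot, and variables do not carry over. Pictures are saved under pics/ and viewed, at most 10 in all, crops included, and the job is handed in when it is done.

Besides the shell and the picture viewer there is one more tool, called after ">>>" in YAML: its name, and indented under it one key for each argument. step_arm: Moves the arm, as the interface text tells. Its arguments: {"type":"object","properties":{"targets":{"type":"array","items":{"type":"object","properties":{"dx":{"type":"number"},"dy":{"type":"number"},"dz":{"type":"number"},"roll":{"type":"number"}}}},"claw":{"type":"number"}},"required":["targets"]}

```bash
ls; mkdir -p pics
cat > h.py <<'E'
import numpy as np, cv2
from rig import bot
def px2w(p,u,v,z=None):
    z=p["range_z"][int(v),int(u)] if z is None else z
    K=p["K"]; c=np.array([(u-K[0,2])/K[0,0]*z, -(v-K[1,2])/K[1,1]*z, -z,1])
    return (p["T"]@c)[:3]
def cloud(p,mask=None):
    Z=p["range_z"]; m=Z>0
    if mask is not None: m&=mask
    v,u=np.nonzero(m); z=Z[v,u];K=p["K"]
    c=np.stack([(u-K[0,2])/K[0,0]*z, -(v-K[1,2])/K[1,1]*z, -z,np.ones_like(z)])
    return (p["T"]@c)[:3].T,u,v
E
python3 - <<'E'
from h import *
o=bot.get_obs(); print({k:np.round(v,3) for k,v in o.items()})
ims=[]
for n in("scene","side"):
    p=bot.capture(n); ims.append(p["img"]); print(n,p["K"].tolist(),p["T"].round(3).tolist(),[k for k in p])
    for t in["goblet_mid","short_goblet_mid","bottle_mid","turntable","caddy_bar","hook","hook_seat","mallet","timber","offcut"]:
        print(t,[(np.round(r["xyz"],3).tolist(),round(r["confidence"],2)) for r in bot.recognise(t,p)][:5])
    cv2.imwrite(f"pics/{n}0.png",cv2.resize(p["img"],(800,600)))
E
```

```text
pics
{'time': np.float64(0.0), 'q': array([ 1.001,  0.291, -0.154,  1.127,  0.   ,  1.431]), 'qd': array([-0.001, -0.   ,  0.001,  0.   ,  0.002,  0.001]), 'effort': array([ 1.0000e-03, -5.3715e+01,  3.3137e+01,  1.6000e-02, -0.0000e+00,
       -0.0000e+00]), 'tool_pos': array([0.219, 0.477, 0.231]), 'tool_rot': array([-6.710e-01, -3.069e+00,  2.000e-03]), 'ft_force': array([-0.127,  0.459,  0.786]), 'torque': array([0.045, 0.008, 0.003]), 'grip_force': np.float64(0.0), 'grip_width': np.float64(1.001)}
scene [[361.52742979243004, 0.0, 251.3928027917224], [0.0, 361.52742979243004, 193.77439725498047], [0.0, 0.0, 1.0]] [[-0.285, -0.557, 0.78, 1.411], [0.959, -0.163, 0.234, 0.306], [-0.003, 0.814, 0.58, 0.785], [0.0, 0.0, 0.0, 1.0]] ['img', 'range_z', 'K', 'T', 'shot']
goblet_mid []
short_goblet_mid [([0.631, -0.324, 0.089], 0.69)]
bottle_mid [([0.554, -0.316, 0.092], 0.68)]
turntable [([0.761, 0.172, 0.035], 0.71), ([0.631, -0.022, 0.033], 0.58)]
caddy_bar [([0.578, -0.303, 0.012], 0.64)]
hook [([0.585, 0.285, 0.009], 0.8), ([0.61, 0.494, 0.017], 0.7)]
hook_seat [([0.586, 0.284, 0.011]
[... 337 characters left out ...]
 [-0.67, 0.398, -0.627, -0.686], [0.004, 0.846, 0.532, 0.774], [0.0, 0.0, 0.0, 1.0]] ['img', 'range_z', 'K', 'T', 'shot']
goblet_mid [([0.44, -0.312, 0.153], 0.96)]
short_goblet_mid [([0.606, -0.346, 0.094], 0.62), ([0.763, -0.029, 0.046], 0.6)]
bottle_mid []
turntable [([0.525, -0.083, 0.026], 0.81), ([0.746, 0.171, 0.032], 0.76)]
caddy_bar [([0.574, -0.045, 0.062], 0.81)]
hook [([0.555, 0.278, 0.014], 0.79), ([0.581, 0.487, 0.014], 0.62), ([0.521, -0.334, 0.098], 0.35)]
hook_seat [([0.559, 0.279, 0.013], 0.85), ([0.582, 0.485, 0.018], 0.82)]
mallet [([0.763, -0.028, 0.045], 0.75), ([0.526, -0.087, 0.03], 0.33)]
timber [([0.347, -0.078, 0.069], 0.71)]
offcut [([0.499, -0.341, 0.015], 0.86)]
```

View pics/scene0.png

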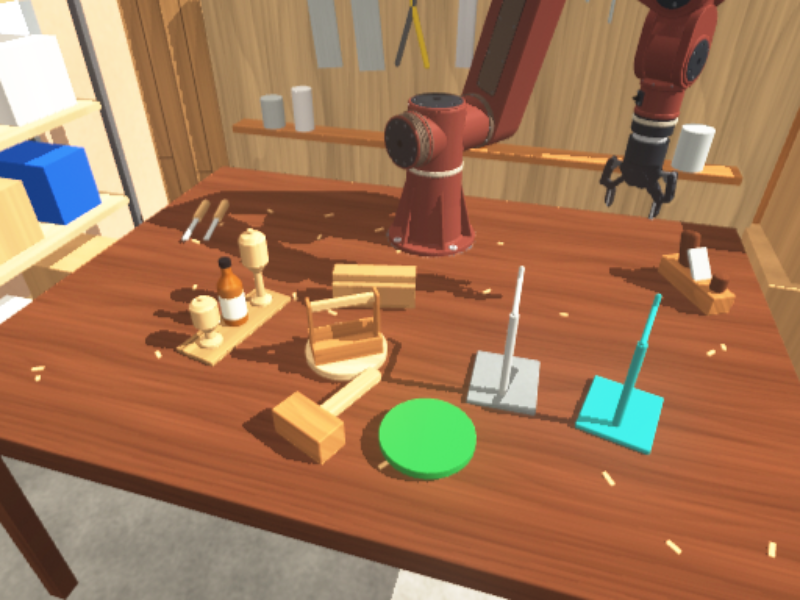

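View pics/side0.png

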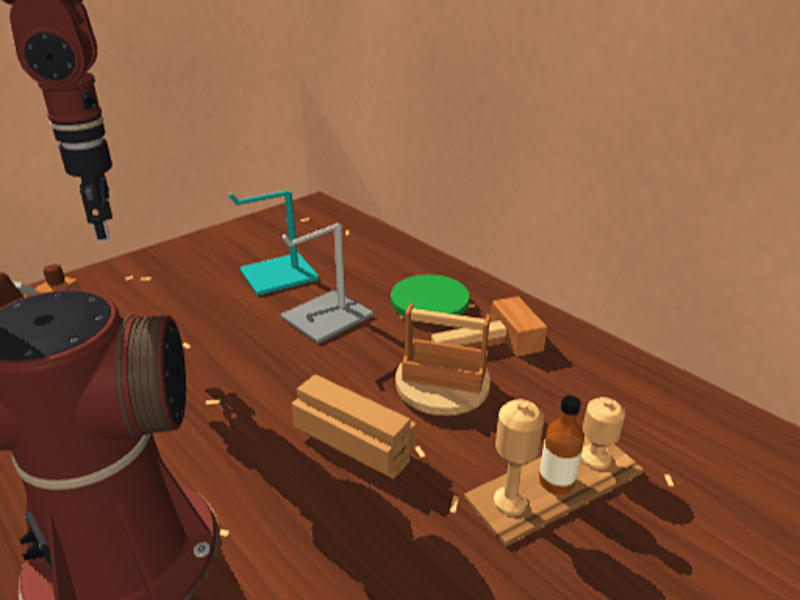

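Scene picture: the hook shapes are the grey one (505,380) and the cyan one (620,410). The grey one fits the described steel stand. The disc shapes are plywood under the caddy (345,355) and green (428,437), and plywood is the one meant. The tall goblet is at (255,268) in scene and (515,455) in side. I'll confirm the hook in a crop and measure from both depth views.

```bash
cat >> h.py <<'E'
from scipy.optimize import least_squares
def circ(P,r=None):
    c=P[:,:2].mean(0)
    f=lambda a:np.hypot(P[:,0]-a[0],P[:,1]-a[1])-(a[2] if r is None else r)
    s=least_squares(f,[*c,r or .05],loss="soft_l1",f_scale=.002); return s.x.round(4),np.abs(s.fun).mean().round(4)
def sel(P,x,y,z): return P[(P[:,0]>x[0])&(P[:,0]<x[1])&(P[:,1]>y[0])&(P[:,1]<y[1])&(P[:,2]>z[0])&(P[:,2]<z[1])]
def line(P):
    c=P.mean(0); d=np.linalg.svd(P-c)[2][0]; t=(P-c)@d
    return c.round(4),d.round(3),np.percentile(t,[1,99]).round(3),(c+d*np.percentile(t,1)).round(4),(c+d*np.percentile(t,99)).round(4)
E
python3 - <<'E'
from h import *
for n in("scene","side"):
    p=bot.capture(n); C,u,v=cloud(p); print(n)
    if n=="scene":
        cv2.imwrite("pics/crop1.png",cv2.resize(p["img"][150:310,170:430],(780,480),interpolation=cv2.INTER_CUBIC))
    B=sel(C,(.47,.68),(-.15,.08),(.135,.17)); print("bar",len(B),B[:,2].max(),line(B[B[:,2]<.164]) )
    R=sel(C,(.45,.72),(.17,.38),(.185,.24)); print("rod",len(R),R[:,2].max(),line(R)); 
    pl=sel(C,(.45,.72),(.17,.39),(.006,.02));print("plate",len(pl),cv2.minAreaRect((pl[:,:2]*1000).astype(np.float32)),np.median(pl[:,2]))
    T=sel(C,(.45,.72),(-.16,.1),(.022,.037)); print("tt",len(T),cv2.minEnclosingCircle((T[:,:2]*1000).astype(np.float32)),np.median(T[:,2]))
    h=cv2.convexHull((T[:,:2]*1000).astype(np.float32))[:,0]/1000; print(circ(h,.085))
    G=sel(C,(.38,.52),(-.4,-.2),(.125,.178)); print("gob",len(G),circ(G,.03)); 
    G=sel(C,(.38,.52),(-.4,-.2),(.0,.25)); print(" top",G[:,2].max())
    O=sel(C,(.35,.75),(-.5,-.2),(.006,.02)); print("off",cv2.minAreaRect((O[:,:2]*1000).astype(np.float32)))
    M=sel(C,(.62,.95),(-.15,.15),(.025,.08)); print("mallet",M[:,2].max())
    B=sel(C,(.25,.47),(-.2,.1),(.08,.1)); print("timber",cv2.minAreaRect((B[:,:2]*1000).astype(np.float32)))
E
```

```text
scene
bar 340 0.1638033149078706 (array([ 0.5826, -0.045 ,  0.153 ]), array([ 0.542, -0.841, -0.005]), array([-0.069,  0.069]), array([0.545 , 0.0133, 0.1534]), array([ 0.6199, -0.1029,  0.1527]))
rod 149 0.22551745981481763 (array([0.5483, 0.28  , 0.2044]), array([ 0.993,  0.027, -0.113]), array([-0.076,  0.059]), array([0.4732, 0.2779, 0.213 ]), array([0.6068, 0.2816, 0.1977]))
plate 1324 ((560.2261962890625, 270.1997375488281), (159.20977783203125, 149.60269165039062), 1.7231699228286743) 0.013010101363666593
tt 644 ((611.6370849609375, 3.5935592651367188), 143.84274291992188) 0.03159480095585582
(array([ 0.6039, -0.0273,  0.085 ]), np.float64(0.0337))
gob 227 (array([ 0.4518, -0.3063,  0.03  ]), np.float64(0.0015))
 top 0.20593182882597405
off ((546.5952758789062, -353.73895263671875), (397.4087829589844, 292.1964416503906), 1.3550139665603638)
mallet 0.07920276689812966
timber ((366.0654296875, -52.98815155029297), (52.482383728027344, 187.760498046875), 13.060547828674316)
side
bar 445 0.16263953996675495 (array([ 0.574 , -0.0488,  0.1519]), array([ 0.539, -0.842,  0.004]), arr
[... 182 characters left out ...]
]), array([-0.066,  0.069]), array([0.6028, 0.2768, 0.1964]), array([0.4688, 0.2749, 0.209 ]))
plate 1031 ((580.0416259765625, 261.55615234375), (167.6385955810547, 206.7821807861328), 86.7118148803711) 0.01216229586187223
tt 1063 ((601.7009887695312, -39.74433135986328), 117.98540496826172) 0.030932192989830187
(array([ 0.5715, -0.0499,  0.085 ]), np.float64(0.0059))
gob 544 (array([ 0.4529, -0.3061,  0.03  ]), np.float64(0.0014))
 top 0.2047010995981262
off ((543.0369873046875, -336.9346618652344), (302.7244567871094, 204.2020721435547), 7.414315223693848)
mallet 0.07309518978024254
timber ((363.50048828125, -54.46989440917969), (49.757869720458984, 191.83985900878906), 13.470353126525879)
```

View pics/crop1.png

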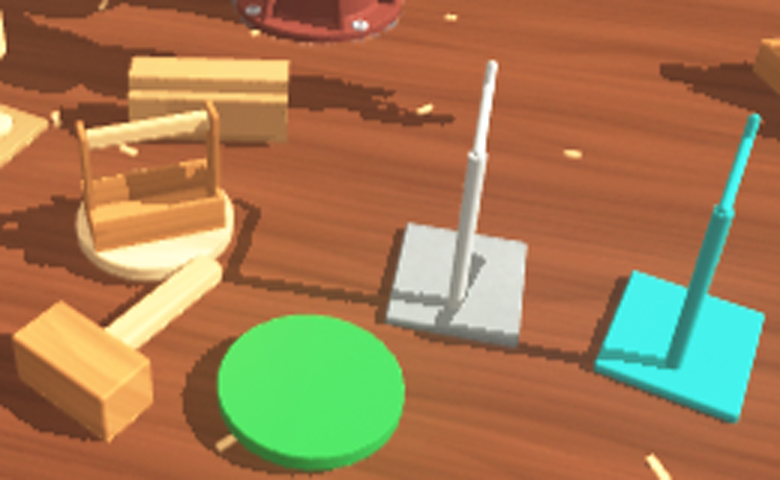

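The crop confirms the grey stand at (465,270) in the crop and the plywood disc under the caddy at (155,230). The bar top reads about 0.157, the goblet about 0.203 high and the rod about 0.205, all as given. I'll move up to a point from which the wrist camera can see the hook.

>>> step_arm:
  targets:
    - {"dx":0,"dy":0,"dz":-4}
    - {"dx":-3,"dy":-2,"dz":-8}
    - {"dx":-6,"dy":-4,"dz":-11,"roll":5}
    - {"dx":-9,"dy":-6,"dz":-14,"roll":10}
    - {"dx":-12,"dy":-8,"dz":-15,"roll":15}
    - {"dx":-15,"dy":-10,"dz":-15,"roll":20}
    - {"dx":-18,"dy":-12,"dz":-15,"roll":25}
    - {"dx":-21,"dy":-14,"dz":-15,"roll":30}
    - {"dx":-24,"dy":-16,"dz":-15,"roll":33}
    - {"dx":-26,"dy":-17,"dz":-15,"roll":33}
    - {"dx":-28,"dy":-17.6,"dz":-15,"roll":33}
    - {"dx":-28,"dy":-17.6,"dz":-15,"roll":33}
  claw: 1

```text
schema error: expected keys dx, dy, dz, roll
```

```bash
cat >> h.py <<'E'
from scipy.spatial.transform import Rotation as Ro
def go(x,y,z,yaw):
    "print tool shift to world TCP x,y,z with tool-y heading yaw (deg, mod 180)"
    o=bot.get_obs(); R=Ro.from_rotvec(o["tool_rot"]).as_matrix()
    d=R.T@(np.array([x,y,z])-o["tool_pos"])*100
    cur=np.degrees(np.arctan2(R[1,1],R[0,1])); r=-((yaw-cur+90)%180-90)
    print("go",d.round(2),"roll",round(r,2),"from",o["tool_pos"].round(4),"yaw",cur.round(2),"t",o["time"].round(2),"F",o["ft_force"].round(1),"q6",o["q"][5].round(2))
E
python3 - <<'E'
from h import *
p=bot.capture("wrist"); cv2.imwrite("pics/w1.png",p["img"]); C,u,v=cloud(p)
print(p["T"].round(3).tolist())
R=sel(C,(.42,.75),(.17,.38),(.190,.212)); print("rod",len(R),line(R))
t=sel(C,(.42,.75),(.17,.38),(.212,.24)); print("tip",len(t),t.mean(0) if len(t) else 0,t[:,2].max() if len(t) else 0)
B=sel(C,(.47,.68),(-.15,.08),(.146,.164)); print("bar",len(B),line(B) if len(B) else 0)
go(.593,-.071,.25,32.7)
E
```

```text
[[0.417, -0.862, -0.287, 0.145], [0.909, 0.396, 0.131, 0.512], [0.0, -0.315, 0.949, 0.373], [0.0, 0.0, 0.0, 1.0]]h.py:20: RuntimeWarning: Mean of empty slice.
  c=P.mean(0); d=np.linalg.svd(P-c)[2][0]; t=(P-c)@d
  ret = um.true_divide(
Traceback (most recent call last):
  File "h.py", line 21, in line
    return c.round(4),d.round(3),np.percentile(t,[1,99]).round(3),(c+d*np.percentile(t,1)).round(4),(c+d*np.percentile(t,99)).round(4)
                                 ~~~~~~~~~~~~~^^^^^^^^^^
IndexError: index -1 is out of bounds for axis 0 with size 0
```

View pics/w1.png

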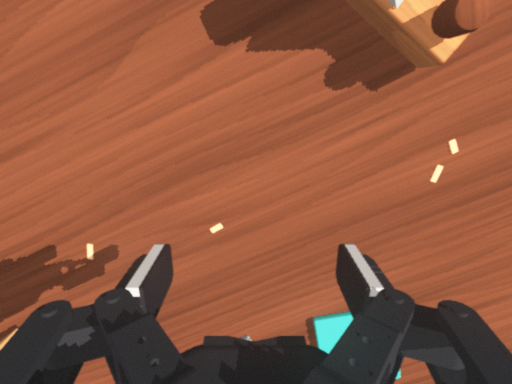

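The call was refused because each row needs all four keys. The picture shows that the wrist camera sits on the tool's +x side with the fingers in the lower half. I'll place the tool slightly beyond the hook, without rolling.

>>> step_arm:
  targets:
    - {"dx":0,"dy":0,"dz":-4,"roll":0}
    - {"dx":-3,"dy":-0.5,"dz":-8,"roll":0}
    - {"dx":-6,"dy":-1,"dz":-11,"roll":0}
    - {"dx":-10,"dy":-2,"dz":-14,"roll":0}
    - {"dx":-14,"dy":-3,"dz":-15,"roll":0}
    - {"dx":-18,"dy":-3.5,"dz":-15,"roll":0}
    - {"dx":-22,"dy":-4,"dz":-15,"roll":0}
    - {"dx":-26,"dy":-5,"dz":-15,"roll":0}
    - {"dx":-30,"dy":-5.5,"dz":-15,"roll":0}
    - {"dx":-34,"dy":-6,"dz":-15,"roll":0}
    - {"dx":-38,"dy":-7,"dz":-15,"roll":0}
    - {"dx":-41,"dy":-7.3,"dz":-15,"roll":0}
  claw: 1

```text
time: 2.25
tool_pos: [0.5627, 0.2376, 0.3815]
tool_rot: [0.672, 3.069, 0.0]
ft_force: [0.7, 0.6, 1.2]
grip_width: 0.995
grip_force: 0.0
```

```bash
cat > hk.py <<'E'
from h import *
p=bot.capture("wrist"); cv2.imwrite("pics/w2.png",p["img"]); C,u,v=cloud(p)
R=sel(C,(.42,.75),(.17,.38),(.190,.212)); print("rod",len(R),line(R) if len(R) else 0)
t=sel(C,(.42,.75),(.17,.38),(.212,.24)); print("tip",len(t),t.mean(0) if len(t) else 0,t[:,2].max() if len(t) else 0)
pl=sel(C,(.42,.72),(.15,.40),(.006,.02));print("plate",len(pl),cv2.minAreaRect((pl[:,:2]*1000).astype(np.float32)))
go(.593,-.071,.25,32.7)
E
python3 hk.py
```

```text
rod 1055 (array([0.5411, 0.2827, 0.2032]), array([ 0.999,  0.028, -0.021]), array([-0.06 ,  0.063]), array([0.4811, 0.281 , 0.2044]), array([0.6037, 0.2844, 0.2019]))
tip 124 [0.47472047 0.28083221 0.21894849] 0.22307566031260767
plate 5557 ((591.4100952148438, 271.56512451171875), (172.35968017578125, 253.2850799560547), 70.15047454833984)Traceback (most recent call last):
  File "hk.py", line 6, in <module>
    go(.593,-.071,.25,32.7)
    ~~^^^^^^^^^^^^^^^^^^^^^
  File "h.py", line 28, in go
    print("go",d.round(2),"roll",round(r,2),"from",o["tool_pos"].round(4),"yaw",cur.round(2),"t",o["time"].round(2),"F",o["ft_force"].round(1),"q6",o["q"][5].round(2))
                                                                                                 ^^^^^^^^^^^^^^^
AttributeError: 'float' object has no attribute 'round'
```

View pics/w2.png

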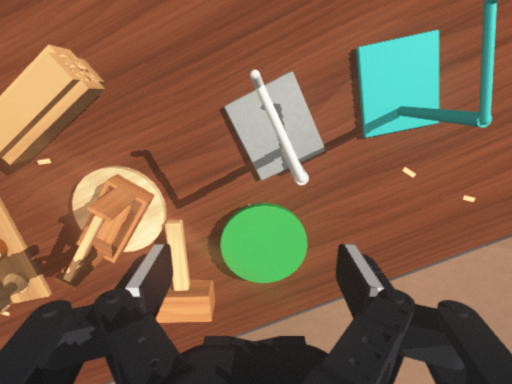

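The picture shows the grey hook from the tip at (255,75) to the post at (302,178), with the caddy and plywood turntable at (115,215). The rod top at 0.203 and tip at 0.223 match the text, so the seat is at about (0.530, 0.2825), with the rod at 1.6°. Next I'll go above the caddy.

>>> step_arm:
  targets:
    - {"dx":-1,"dy":-2,"dz":0,"roll":3}
    - {"dx":-3,"dy":-5,"dz":0,"roll":9}
    - {"dx":-5,"dy":-8,"dz":1,"roll":15}
    - {"dx":-7,"dy":-12,"dz":2,"roll":20}
    - {"dx":-9,"dy":-16,"dz":4,"roll":25}
    - {"dx":-12,"dy":-20,"dz":6,"roll":30}
    - {"dx":-14,"dy":-23,"dz":8,"roll":33}
    - {"dx":-15,"dy":-26,"dz":10,"roll":33}
    - {"dx":-15.6,"dy":-26.8,"dz":10,"roll":33}
    - {"dx":-15.6,"dy":-26.8,"dz":10,"roll":33}
  claw: 1

```text
time: 3.13
tool_pos: [0.59, -0.0736, 0.2784]
tool_rot: [-1.52, -2.746, 0.004]
ft_force: [-0.9, 0.1, -0.4]
grip_width: 1.001
grip_force: 0.0
```

```bash
sed -i 's/"t",o\["time"\].round(2)/"t",round(float(o["time"]),2)/' h.py
python3 - <<'E'
from h import *
p=bot.capture("wrist"); C,u,v=cloud(p)
cv2.imwrite("pics/w3.png",p["img"])
for n in("scene","side"):
    q=bot.capture(n)
    for r in bot.silhouettes("turntable",q):
        D,_,_=cloud(q,r["mask"]); D=sel(D,(.45,.7),(-.2,.1),(.026,.036)); 
        if len(D)>100: h=cv2.convexHull((D[:,:2]*1000).astype(np.float32))[:,0]/1000; print(n,"tt",r["confidence"],len(D),circ(h,.085),circ(h))
B=sel(C,(.47,.68),(-.15,.08),(.147,.161)); print("bar",len(B),line(B))
h=cv2.minAreaRect((B[:,:2]*1000).astype(np.float32)); print(h)
T=sel(C,(.45,.72),(-.16,.1),(.024,.036)); h=cv2.convexHull((T[:,:2]*1000).astype(np.float32))[:,0]/1000; print("tt",len(T),circ(h,.085),circ(h))
go(.593,-.071,.126+.005,32.7)
E
```

```text
scene tt 0.96 421 (array([ 0.5728, -0.0482,  0.085 ]), np.float64(0.0012)) (array([ 0.5742, -0.0476,  0.0837]), np.float64(0.001))
side tt 0.92 717 (array([ 0.571, -0.05 ,  0.085]), np.float64(0.0009)) (array([ 0.5694, -0.0512,  0.0835]), np.float64(0.0006))
bar 2316 (array([ 0.5763, -0.0404,  0.1567]), array([ 0.542, -0.84 , -0.007]), array([-0.065,  0.073]), array([0.5408, 0.0146, 0.1572]), array([ 0.6159, -0.1018,  0.1561]))
((578.626708984375, -43.74909210205078), (34.09959030151367, 140.02493286132812), 32.93143081665039)
tt 8105 (array([ 0.5739, -0.0441,  0.085 ]), np.float64(0.0181)) (array([ 0.6297, -0.0095,  0.137 ]), np.float64(0.0117))
go [-0.32 -0.04 15.1 ] roll -0.31 from [ 0.5914 -0.0681  0.282 ] yaw 32.39 t 3.38 F [ 0.3  0.3 -0.6] q6 0.77
```

View pics/w3.png

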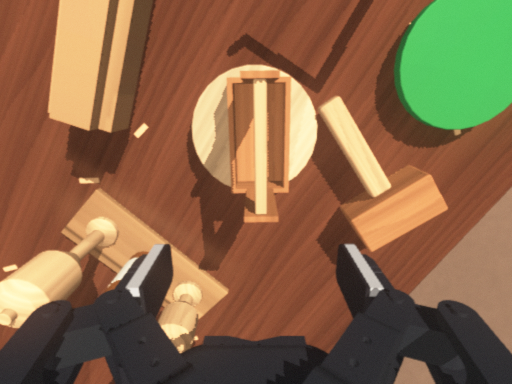

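The picture shows the bar straight between the fingers' line at (261,150), plywood turntable below, and mallet handle clear to the right at (355,150). Bar centre is (0.5786, -0.0437), top 0.157. Turntable centre is about (0.572, -0.049). I'll grip the bar 28 mm off its middle so the fingers stay clear of the rod.

>>> step_arm:
  targets:
    - {"dx":0,"dy":0.3,"dz":1.5,"roll":0}
    - {"dx":0,"dy":0.3,"dz":4,"roll":0}
    - {"dx":0,"dy":0.3,"dz":7,"roll":0}
    - {"dx":0,"dy":0.3,"dz":10,"roll":0}
    - {"dx":0,"dy":0.3,"dz":12.5,"roll":0}
    - {"dx":0,"dy":0.3,"dz":14,"roll":0}
    - {"dx":0,"dy":0.3,"dz":15.2,"roll":0}
    - {"dx":0,"dy":0.3,"dz":15.2,"roll":0}
    - {"dx":0,"dy":0.3,"dz":15.2,"roll":0}
  claw: 1

```text
time: 4.13
tool_pos: [0.5938, -0.0665, 0.1297]
tool_rot: [-1.513, -2.753, -0.0]
ft_force: [0.0, 0.0, -0.1]
grip_width: 1.001
grip_force: 0.0
```

>>> step_arm:
  targets:
    - {"dx":0,"dy":0,"dz":0,"roll":0}
    - {"dx":0,"dy":0,"dz":0,"roll":0}
    - {"dx":0,"dy":0,"dz":0,"roll":0}
    - {"dx":0,"dy":0,"dz":0,"roll":0}
    - {"dx":0,"dy":0,"dz":0,"roll":0}
    - {"dx":0,"dy":0,"dz":0,"roll":0}
    - {"dx":0,"dy":0,"dz":0,"roll":0}
    - {"dx":0,"dy":0,"dz":0,"roll":0}
    - {"dx":0,"dy":0,"dz":0,"roll":0}
    - {"dx":0,"dy":0,"dz":0,"roll":0}
  claw: -1

```text
time: 4.97
tool_pos: [0.5937, -0.0677, 0.1296]
tool_rot: [1.515, 2.752, -0.0]
ft_force: [-0.3, 0.8, 4.2]
grip_width: 0.128
grip_force: 61.0
```

Run:
```python
from h import *
go(.44,-.03,.24,1.6)
```

```text
go [ 11.4  -10.98 -11.05] roll 30.71 from [ 0.5937 -0.0677  0.1296] yaw 32.31 t 4.97 F [-0.3  0.8  4.2] q6 0.77
```

The bar is gripped at about 11 mm opening and 61 N. Next: lift, swing to the tip side of the hook, and turn the bar square to the rod.

>>> step_arm:
  targets:
    - {"dx":0,"dy":0,"dz":-1,"roll":0}
    - {"dx":0,"dy":0,"dz":-2.5,"roll":0}
    - {"dx":0,"dy":0,"dz":-4.5,"roll":0}
    - {"dx":0.5,"dy":-0.3,"dz":-6.5,"roll":2}
    - {"dx":2,"dy":-1.5,"dz":-8.5,"roll":5}
    - {"dx":4,"dy":-3,"dz":-10,"roll":9}
    - {"dx":6,"dy":-5,"dz":-10.5,"roll":13}
    - {"dx":8.5,"dy":-7,"dz":-10.5,"roll":17}
    - {"dx":11,"dy":-9,"dz":-10.5,"roll":21}
    - {"dx":13.5,"dy":-10.5,"dz":-10.5,"roll":25}
    - {"dx":15,"dy":-11.5,"dz":-10.5,"roll":28}
    - {"dx":15.6,"dy":-11.9,"dz":-10.5,"roll":30.7}

```text
time: 5.97
tool_pos: [0.407, 0.0017, 0.2347]
tool_rot: [-2.192, -2.25, 0.001]
ft_force: [0.9, -0.3, -1.9]
grip_width: 0.127
grip_force: 60.3
```

Run:
```python
from h import *
go(.400,.251,.235,1.6)
```

```text
go [ 2.494e+01 -5.000e-02 -1.000e-02] roll -0.1 from [0.407  0.0017 0.2347] yaw 1.5 t 5.97 F [ 0.9 -0.3 -1.9] q6 1.37
```

>>> step_arm:
  targets:
    - {"dx":1,"dy":0,"dz":0,"roll":0}
    - {"dx":3,"dy":0,"dz":0,"roll":0}
    - {"dx":5.5,"dy":0,"dz":0,"roll":0}
    - {"dx":8.5,"dy":0,"dz":0,"roll":0}
    - {"dx":11.5,"dy":0,"dz":0,"roll":0}
    - {"dx":14.5,"dy":0,"dz":0,"roll":0}
    - {"dx":17.5,"dy":0,"dz":0,"roll":0}
    - {"dx":20,"dy":0,"dz":0,"roll":0}
    - {"dx":22.5,"dy":0,"dz":0,"roll":0}
    - {"dx":24,"dy":0,"dz":0,"roll":0}
    - {"dx":25,"dy":0,"dz":0,"roll":0}
    - {"dx":25,"dy":0,"dz":0,"roll":0}

```text
time: 6.97
tool_pos: [0.4027, 0.2524, 0.2343]
tool_rot: [-2.186, -2.256, -0.001]
ft_force: [-0.3, -0.8, -2.4]
grip_width: 0.127
grip_force: 60.2
```

Run:
```python
from h import *
go(.5308,.2545,.235,1.6)
for n in("scene","side"):
    p=bot.capture(n); C,u,v=cloud(p)
    B=sel(C,(.33,.45),(.15,.38),(.238,.27)); print("bar",len(B),line(B),cv2.minAreaRect((B[:,:2]*1000).astype(np.float32)))
a=p["img"][90:250,120:320]; cv2.imwrite("pics/s4.png",cv2.resize(a,(800,600)))
```

```text
go [-0.19 12.81 -0.07] roll 0.18 from [0.4027 0.2524 0.2343] yaw 1.78 t 6.97 F [-0.3 -0.8 -2.4] q6 1.95
bar 355 (array([0.4089, 0.279 , 0.2564]), array([ 0.068, -0.998, -0.004]), array([-0.069,  0.07 ]), array([0.4042, 0.3476, 0.2566]), array([0.4136, 0.2097, 0.2561])) ((405.9679870605469, 278.6876220703125), (34.25575637817383, 140.09645080566406), 2.4487810134887695)
bar 335 (array([0.3982, 0.2485, 0.2542]), array([-0.092,  0.996, -0.021]), array([-0.044,  0.097]), array([0.4023, 0.2044, 0.2551]), array([0.3893, 0.3446, 0.2521])) ((400.6962585449219, 275.4871520996094), (39.59941482543945, 142.72434997558594), 4.112938404083252)
```

View pics/s4.png

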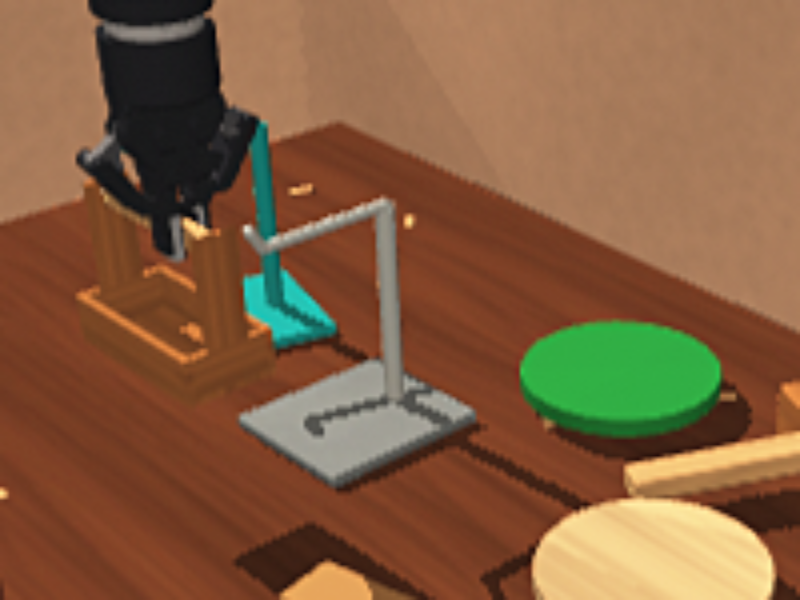

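The picture shows the caddy held level on the tip side of the grey hook, with the rod tip (255,240) below the bar level and above the tray rim. I'll slide it in along the rod.

>>> step_arm:
  targets:
    - {"dx":0,"dy":1,"dz":0,"roll":0}
    - {"dx":0,"dy":2.5,"dz":0,"roll":0}
    - {"dx":0,"dy":4.5,"dz":0,"roll":0}
    - {"dx":0,"dy":6.5,"dz":0,"roll":0}
    - {"dx":0,"dy":8.5,"dz":0,"roll":0}
    - {"dx":0,"dy":10.5,"dz":0,"roll":0}
    - {"dx":0,"dy":12,"dz":0,"roll":0}
    - {"dx":0,"dy":12.6,"dz":0,"roll":0}
    - {"dx":0,"dy":12.6,"dz":0,"roll":0}
    - {"dx":0,"dy":12.6,"dz":0,"roll":0}

```text
time: 7.9
tool_pos: [0.5284, 0.2534, 0.234]
tool_rot: [-2.191, -2.251, 0.001]
ft_force: [-1.8, -0.4, -2.3]
grip_width: 0.131
grip_force: 60.3
```

Run:
```python
from h import *
go(.5295,.256,.197,1.6)
for n in("scene","side"):
    p=bot.capture(n); C,u,v=cloud(p)
    B=sel(C,(.48,.585),(.19,.38),(.240,.27)); print("bar",len(B),line(B),cv2.minAreaRect((B[:,:2]*1000).astype(np.float32)))
```

```text
go [0.26 0.12 3.7 ] roll -0.04 from [0.5284 0.2534 0.234 ] yaw 1.56 t 7.9 F [-1.8 -0.4 -2.3] q6 1.87
bar 419 (array([0.5344, 0.2805, 0.2564]), array([ 0.059, -0.998, -0.004]), array([-0.069,  0.07 ]), array([0.5304, 0.349 , 0.2567]), array([0.5386, 0.2106, 0.2561])) ((530.28662109375, 279.36126708984375), (37.35063552856445, 140.2757568359375), 0.5935260057449341)
bar 314 (array([0.5223, 0.2587, 0.2557]), array([ 0.075, -0.997,  0.011]), array([-0.09 ,  0.052]), array([0.5157, 0.3482, 0.2547]), array([0.5262, 0.2065, 0.2563])) ((528.3128051757812, 276.7201843261719), (144.26637268066406, 41.61626434326172), 89.83880615234375)
```

>>> step_arm:
  targets:
    - {"dx":0.25,"dy":0.1,"dz":0.5,"roll":0}
    - {"dx":0.25,"dy":0.1,"dz":1.2,"roll":0}
    - {"dx":0.25,"dy":0.1,"dz":2,"roll":0}
    - {"dx":0.25,"dy":0.1,"dz":2.6,"roll":0}
    - {"dx":0.25,"dy":0.1,"dz":3,"roll":0}
    - {"dx":0.25,"dy":0.1,"dz":3.3,"roll":0}
    - {"dx":0.25,"dy":0.1,"dz":3.5,"roll":0}
    - {"dx":0.25,"dy":0.1,"dz":3.5,"roll":0}

```text
time: 8.67
tool_pos: [0.5293, 0.2566, 0.1989]
tool_rot: [-2.19, -2.252, 0.001]
ft_force: [1.2, -0.5, -2.0]
grip_width: 0.13
grip_force: 60.2
```

>>> step_arm:
  targets:
    - {"dx":0,"dy":0,"dz":0.1,"roll":0}
    - {"dx":0,"dy":0,"dz":0.2,"roll":0}
    - {"dx":0,"dy":0,"dz":0.2,"roll":0}

```text
time: 8.92
tool_pos: [0.5296, 0.2566, 0.1973]
tool_rot: [2.19, 2.252, 0.0]
ft_force: [0.4, 0.5, -2.0]
grip_width: 0.131
grip_force: 60.2
```

>>> step_arm:
  targets:
    - {"dx":0,"dy":0,"dz":0.1,"roll":0}
    - {"dx":0,"dy":0,"dz":0.1,"roll":0}
    - {"dx":0,"dy":0,"dz":0.1,"roll":0}

```text
time: 9.17
tool_pos: [0.5295, 0.2566, 0.1963]
tool_rot: [2.19, 2.253, 0.0]
ft_force: [0.2, -0.1, -1.4]
grip_width: 0.128
grip_force: 60.2
```

>>> step_arm:
  targets:
    - {"dx":0,"dy":0,"dz":0.1,"roll":0}
    - {"dx":0,"dy":0,"dz":0.1,"roll":0}
    - {"dx":0,"dy":0,"dz":0.1,"roll":0}

```text
time: 9.42
tool_pos: [0.5296, 0.2567, 0.1954]
tool_rot: [2.19, 2.252, 0.001]
ft_force: [0.6, 0.4, -0.1]
grip_width: 0.129
grip_force: 60.6
```

Force dropped to zero, so the bar rests on the rod. I'll open half-way and lift off.

>>> step_arm:
  targets:
    - {"dx":0,"dy":0,"dz":0,"roll":0}
    - {"dx":0,"dy":0,"dz":0,"roll":0}
    - {"dx":0,"dy":0,"dz":0,"roll":0}
    - {"dx":0,"dy":0,"dz":0,"roll":0}
    - {"dx":0,"dy":0,"dz":0,"roll":0}
    - {"dx":0,"dy":0,"dz":0,"roll":0}
  claw: 0

```text
time: 9.92
tool_pos: [0.5296, 0.2567, 0.1954]
tool_rot: [2.19, 2.253, 0.0]
ft_force: [-0.4, -0.3, -0.2]
grip_width: 0.497
grip_force: 0.0
```

>>> step_arm:
  targets:
    - {"dx":0,"dy":0,"dz":-0.5,"roll":0}
    - {"dx":0,"dy":0,"dz":-1.5,"roll":0}
    - {"dx":0,"dy":0,"dz":-3,"roll":0}
    - {"dx":0,"dy":0,"dz":-5,"roll":0}
    - {"dx":0,"dy":0,"dz":-8,"roll":0}
    - {"dx":0,"dy":0,"dz":-11,"roll":0}
    - {"dx":0,"dy":0,"dz":-13,"roll":0}
    - {"dx":0,"dy":0,"dz":-13,"roll":0}

```text
time: 10.58
tool_pos: [0.5311, 0.2572, 0.331]
tool_rot: [2.187, 2.25, 0.011]
ft_force: [0.5, -0.7, 0.4]
grip_width: 0.499
grip_force: 0.0
```

Run:
```python
from h import *
p=bot.capture("side"); a=p["img"][70:390,80:500]
q=bot.capture("scene")
cv2.imwrite("pics/s5.png",np.hstack([cv2.resize(p["img"][90:250,140:300],(400,400)),cv2.resize(q["img"][130:290,250:410],(400,400))]))
for n,p in(("side",p),("scene",q)):
  C,u,v=cloud(p)
  B=sel(C,(.48,.585),(.19,.38),(.20,.24)); print("caddy",len(B),line(B),cv2.minAreaRect((B[:,:2]*1000).astype(np.float32)),B[:,2].max())
  G=sel(C,(.38,.52),(-.4,-.2),(.125,.178)); print("gob",circ(G,.03))
  ox=[]
  for r in bot.silhouettes("offcut",p)[:1]:
    D,_,_=cloud(p,r["mask"]); D=sel(D,(.3,.8),(-.6,-.15),(.008,.017)); print("off",len(D),cv2.minAreaRect((D[:,:2]*1000).astype(np.float32)))
  for t in("bottle_mid","short_goblet_mid"):
    print(t,[(np.round(r["xyz"],3).tolist(),r["confidence"]) for r in bot.recognise(t,p)][:2])
# line of stems/bodies via heights
```

```text
caddy 376 (array([0.5255, 0.2725, 0.2148]), array([-0.058,  0.998, -0.019]), array([-0.062,  0.08 ]), array([0.5291, 0.2102, 0.216 ]), array([0.5208, 0.3519, 0.2133])) ((532.16064453125, 279.6968994140625), (144.1633758544922, 92.46408081054688), 68.76933288574219) 0.23126179463489271
gob (array([ 0.4529, -0.3061,  0.03  ]), np.float64(0.0016))
off 2258 ((536.3598022460938, -327.10369873046875), (102.39603424072266, 272.03851318359375), 77.80445861816406)
bottle_mid [([0.52, -0.336, 0.098], 0.8)]
short_goblet_mid [([0.609, -0.343, 0.094], 0.81), ([0.522, 0.274, 0.135], 0.22)]
caddy 453 (array([0.5339, 0.2838, 0.2165]), array([ 0.041, -0.999,  0.034]), array([-0.069,  0.07 ]), array([0.5311, 0.3529, 0.2141]), array([0.5368, 0.2143, 0.2188])) ((530.0940551757812, 282.649169921875), (92.35801696777344, 138.98121643066406), 28.2530517578125) 0.23115888026524756
gob (array([ 0.4517, -0.3059,  0.03  ]), np.float64(0.0013))
off 813 ((538.2009887695312, -323.6631774902344), (104.28216552734375, 273.0341491699219), 77.6186752319336)
bottle_mid [([0.552, -0.314, 0.09], 0.82)]
short_goblet_mid [([0.633, -0.324, 0.09], 0.64)]
```

View pics/s5.png

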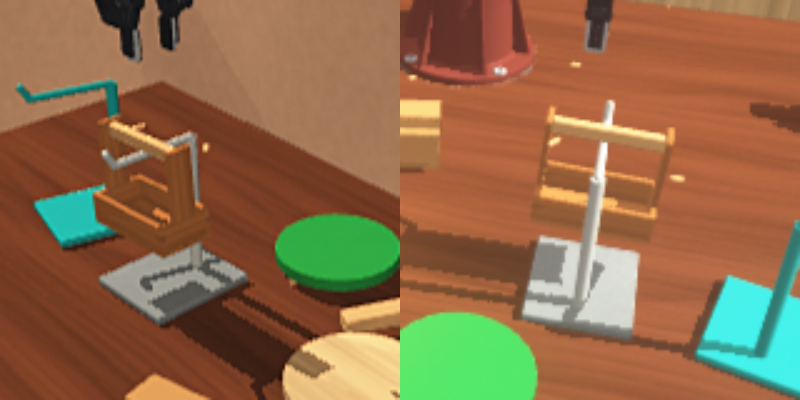

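The picture shows the caddy hanging on the grey rod by the middle of its bar, tray clear, arm free. The tall goblet's axis is (0.452, -0.306) in both views and the row lies at -12.3°, so I'll close across it at yaw 77.7°.

>>> step_arm:
  targets:
    - {"dx":-2,"dy":0,"dz":0,"roll":-3}
    - {"dx":-5,"dy":0,"dz":0,"roll":-9}
    - {"dx":-9,"dy":0,"dz":0,"roll":-16}
    - {"dx":-13,"dy":0,"dz":0,"roll":-23}
    - {"dx":-17,"dy":-1,"dz":0,"roll":-30}
    - {"dx":-21,"dy":-2,"dz":0,"roll":-37}
    - {"dx":-25,"dy":-3,"dz":0,"roll":-44}
    - {"dx":-29,"dy":-4,"dz":0,"roll":-50}
    - {"dx":-33,"dy":-5,"dz":0,"roll":-57}
    - {"dx":-37,"dy":-6,"dz":0,"roll":-64}
    - {"dx":-41,"dy":-7,"dz":0,"roll":-70}
    - {"dx":-45,"dy":-8,"dz":0,"roll":-76}
  claw: 1

```text
time: 11.98
tool_pos: [0.4698, -0.1601, 0.3251]
tool_rot: [-0.411, -3.114, -0.0]
ft_force: [0.7, -0.2, -0.6]
grip_width: 1.001
grip_force: 0.0
```

Run:
```python
from h import *
go(.4523,-.306,.26,77.7)
```

```text
go [ -2.1  -14.54   6.51] roll -2.75 from [ 0.4698 -0.1601  0.3251] yaw 74.95 t 11.98 F [ 0.7 -0.2 -0.6] q6 -0.21
```

>>> step_arm:
  targets:
    - {"dx":-0.3,"dy":-1.5,"dz":0,"roll":0}
    - {"dx":-0.6,"dy":-4,"dz":1,"roll":0}
    - {"dx":-1,"dy":-7,"dz":3,"roll":0}
    - {"dx":-1.4,"dy":-10,"dz":5,"roll":0}
    - {"dx":-1.8,"dy":-13,"dz":6,"roll":0}
    - {"dx":-2.1,"dy":-14.5,"dz":6.5,"roll":0}
    - {"dx":-2.1,"dy":-14.5,"dz":6.5,"roll":0}
    - {"dx":-2.1,"dy":-14.5,"dz":6.5,"roll":0}
    - {"dx":-2.1,"dy":-14.5,"dz":6.5,"roll":0}

```text
time: 12.73
tool_pos: [0.4528, -0.3032, 0.2608]
tool_rot: [0.419, 3.113, 0.0]
ft_force: [0.0, 0.8, 0.3]
grip_width: 1.003
grip_force: 0.0
```

Run:
```python
from h import *
p=bot.capture("wrist"); C,u,v=cloud(p)
G=sel(C,(.38,.52),(-.4,-.22),(.175,.21)); print("gobtop",len(G),G[:,2].max() if len(G) else 0); K=G[G[:,2]>.196]; print(K.mean(0))
G=sel(C,(.38,.52),(-.4,-.22),(.125,.178)); print(circ(G,.03),len(G))
cv2.imwrite("pics/w6.png",p["img"])
go(.4523,-.306,.142,77.7)
```

```text
gobtop 3842 0.20336591396620346
[ 0.45131095 -0.3025851   0.20096303]
(array([ 0.4527, -0.303 ,  0.03  ]), np.float64(0.0014)) 652
go [-0.  -0.3 11.9] roll -3.01 from [ 0.453 -0.303  0.261] yaw 74.69 t 12.78 F [ 0.3 -0.   0.2] q6 -0.46
```

View pics/w6.png

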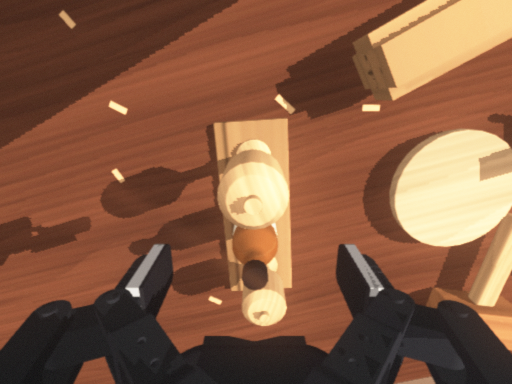

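The picture shows the tall goblet at (254,190), the bottle cap at (255,275) and the short goblet at (264,305), in line. The fingers come in on the free sides. The knob at (0.451, -0.303, 0.203) agrees. Next I'll descend and grip the bowl.

>>> step_arm:
  targets:
    - {"dx":0,"dy":-0.1,"dz":1,"roll":-2}
    - {"dx":0,"dy":-0.1,"dz":2.5,"roll":-3}
    - {"dx":0,"dy":-0.1,"dz":4.5,"roll":-3}
    - {"dx":0,"dy":-0.1,"dz":6.5,"roll":-3}
    - {"dx":0,"dy":-0.1,"dz":8.5,"roll":-3}
    - {"dx":0,"dy":-0.1,"dz":10,"roll":-3}
    - {"dx":0,"dy":-0.1,"dz":11,"roll":-3}
    - {"dx":0,"dy":-0.1,"dz":11.7,"roll":-3}
    - {"dx":0,"dy":-0.1,"dz":11.9,"roll":-3}
    - {"dx":0,"dy":-0.1,"dz":11.9,"roll":-3}
    - {"dx":0,"dy":-0.1,"dz":11.9,"roll":-3}

```text
time: 13.7
tool_pos: [0.4528, -0.3052, 0.1421]
tool_rot: [0.338, 3.122, -0.001]
ft_force: [-0.1, 0.6, 0.0]
grip_width: 1.001
grip_force: 0.0
```

>>> step_arm:
  targets:
    - {"dx":0,"dy":0,"dz":0,"roll":0}
    - {"dx":0,"dy":0,"dz":0,"roll":0}
    - {"dx":0,"dy":0,"dz":0,"roll":0}
    - {"dx":0,"dy":0,"dz":0,"roll":0}
    - {"dx":0,"dy":0,"dz":0,"roll":0}
  claw: 0.5

```text
time: 14.12
tool_pos: [0.4523, -0.3051, 0.1415]
tool_rot: [0.338, 3.123, -0.0]
ft_force: [-0.4, 0.3, -0.6]
grip_width: 0.754
grip_force: 0.0
```

>>> step_arm:
  targets:
    - {"dx":0,"dy":0,"dz":0,"roll":0}
    - {"dx":0,"dy":0,"dz":0,"roll":0}
    - {"dx":0,"dy":0,"dz":0,"roll":0}
    - {"dx":0,"dy":0,"dz":0,"roll":0}
    - {"dx":0,"dy":0,"dz":0,"roll":0}
    - {"dx":0,"dy":0,"dz":0,"roll":0}
  claw: 0.3

```text
time: 14.62
tool_pos: [0.4526, -0.3051, 0.1418]
tool_rot: [0.338, 3.122, -0.0]
ft_force: [-0.6, 1.4, 5.8]
grip_width: 0.687
grip_force: 64.9
```

>>> step_arm:
  targets:
    - {"dx":0,"dy":0,"dz":-0.3,"roll":0}
    - {"dx":0,"dy":0,"dz":-0.8,"roll":0}
    - {"dx":0,"dy":0,"dz":-1.6,"roll":0}
    - {"dx":0,"dy":0,"dz":-2.6,"roll":0}
    - {"dx":0,"dy":0,"dz":-3.6,"roll":0}
    - {"dx":0,"dy":0,"dz":-4.5,"roll":0}
    - {"dx":0,"dy":0,"dz":-5,"roll":0}
    - {"dx":0,"dy":0,"dz":-5,"roll":0}

```text
time: 15.28
tool_pos: [0.4529, -0.3056, 0.1929]
tool_rot: [0.338, 3.121, -0.002]
ft_force: [0.8, 0.3, -2.3]
grip_width: 0.685
grip_force: 64.6
```

Run:
```python
from h import *
o=bot.get_obs(); x0,y0,z0=o["tool_pos"]
for n in("scene","side"):
    p=bot.capture(n); C,u,v=cloud(p)
    for r in bot.silhouettes("turntable",p):
        D,_,_=cloud(p,r["mask"]); D=sel(D,(.45,.7),(-.2,.1),(.026,.036)); 
        if len(D)>100: h=cv2.convexHull((D[:,:2]*1000).astype(np.float32))[:,0]/1000; print(n,"tt",len(D),circ(h,.085),circ(h),np.median(D[:,2]))
    b=[z0-.1298]*1
    for a,c,r in((.005,.012,None),(.04,.075,.0095),(.115,.13,.03)):
        G=sel(C,(.39,.51),(-.37,-.25),(z0-.13+a,z0-.13+c)); print(n,a,len(G),circ(G,r) if len(G)>5 else 0)
go(.572,-.049,z0,77.7)
```

```text
scene tt 1420 (array([ 0.5729, -0.048 ,  0.085 ]), np.float64(0.0009)) (array([ 0.573 , -0.048 ,  0.0847]), np.float64(0.0008)) 0.03174465875194865
scene 0.005 26 (array([ 0.453 , -0.305 ,  0.0223]), np.float64(0.002))
scene 0.04 48 (array([ 0.4527, -0.3068,  0.0095]), np.float64(0.0012))
scene 0.115 69 (array([ 0.4524, -0.3068,  0.03  ]), np.float64(0.0013))
side tt 1842 (array([ 0.5706, -0.0502,  0.085 ]), np.float64(0.0011)) (array([ 0.5703, -0.0503,  0.0841]), np.float64(0.0008)) 0.030599692329982886
side 0.005 144 (array([ 0.4535, -0.3065,  0.0217]), np.float64(0.0048))
side 0.04 119 (array([ 0.4531, -0.3068,  0.0095]), np.float64(0.0063))
side 0.115 156 (array([ 0.4528, -0.3065,  0.03  ]), np.float64(0.0007))
go [-6.24 27.56 -0.2 ] roll -0.07 from [ 0.452  -0.3048  0.1909] yaw 77.63 t 15.48 F [-0.1  0.3 -1.2] q6 -0.51
```

The goblet hangs upright (foot, stem and bowl axes agree within 1 mm). The turntable centre is (0.572, -0.049).

>>> step_arm:
  targets:
    - {"dx":-0.1,"dy":0.6,"dz":0,"roll":0}
    - {"dx":-0.5,"dy":2,"dz":0,"roll":0}
    - {"dx":-1,"dy":4.5,"dz":0,"roll":0}
    - {"dx":-1.7,"dy":7.5,"dz":0,"roll":0}
    - {"dx":-2.4,"dy":10.5,"dz":0,"roll":0}
    - {"dx":-3.1,"dy":13.7,"dz":0,"roll":0}
    - {"dx":-3.8,"dy":17,"dz":0,"roll":0}
    - {"dx":-4.5,"dy":20,"dz":0,"roll":0}
    - {"dx":-5.2,"dy":23,"dz":0,"roll":0}
    - {"dx":-5.7,"dy":25.5,"dz":0,"roll":0}
    - {"dx":-6.1,"dy":27,"dz":0,"roll":0}
    - {"dx":-6.2,"dy":27.6,"dz":0,"roll":0}

```text
time: 16.48
tool_pos: [0.5725, -0.046, 0.1908]
tool_rot: [-0.334, -3.123, -0.001]
ft_force: [0.2, 0.2, -3.0]
grip_width: 0.687
grip_force: 64.8
```

>>> step_arm:
  targets:
    - {"dx":0,"dy":0,"dz":0,"roll":0}
    - {"dx":0,"dy":0,"dz":0.5,"roll":0}
    - {"dx":0,"dy":0,"dz":1.2,"roll":0}
    - {"dx":0,"dy":0,"dz":1.9,"roll":0}
    - {"dx":0,"dy":0,"dz":2.4,"roll":0}
    - {"dx":0,"dy":0,"dz":2.7,"roll":0}
    - {"dx":0,"dy":0,"dz":2.7,"roll":0}
    - {"dx":0,"dy":0,"dz":2.7,"roll":0}

```text
time: 17.15
tool_pos: [0.5718, -0.0489, 0.1641]
tool_rot: [-0.339, -3.123, -0.0]
ft_force: [-0.4, -0.4, -3.1]
grip_width: 0.684
grip_force: 64.8
```

>>> step_arm:
  targets:
    - {"dx":0,"dy":0,"dz":0.1,"roll":0}
    - {"dx":0,"dy":0,"dz":0.2,"roll":0}
    - {"dx":0,"dy":0,"dz":0.3,"roll":0}
    - {"dx":0,"dy":0,"dz":0.3,"roll":0}

```text
time: 17.48
tool_pos: [0.5719, -0.0486, 0.1612]
tool_rot: [-0.338, -3.123, -0.0]
ft_force: [0.2, 0.2, -2.3]
grip_width: 0.685
grip_force: 64.8
```

>>> step_arm:
  targets:
    - {"dx":0,"dy":0,"dz":0.05,"roll":0}
    - {"dx":0,"dy":0,"dz":0.1,"roll":0}
    - {"dx":0,"dy":0,"dz":0.1,"roll":0}
    - {"dx":0,"dy":0,"dz":0.1,"roll":0}

```text
time: 17.82
tool_pos: [0.572, -0.0487, 0.1603]
tool_rot: [0.338, 3.123, -0.0]
ft_force: [-0.6, -0.3, -2.3]
grip_width: 0.683
grip_force: 64.8
```

>>> step_arm:
  targets:
    - {"dx":0,"dy":0,"dz":0.05,"roll":0}
    - {"dx":0,"dy":0,"dz":0.1,"roll":0}
    - {"dx":0,"dy":0,"dz":0.1,"roll":0}
    - {"dx":0,"dy":0,"dz":0.1,"roll":0}

```text
time: 18.15
tool_pos: [0.5723, -0.0487, 0.1598]
tool_rot: [0.338, 3.122, -0.0]
ft_force: [0.5, 0.2, 5.0]
grip_width: 0.682
grip_force: 65.4
```

>>> step_arm:
  targets:
    - {"dx":0,"dy":0,"dz":0.05,"roll":0}
    - {"dx":0,"dy":0,"dz":0.05,"roll":0}
    - {"dx":0,"dy":0,"dz":0.05,"roll":0}
    - {"dx":0,"dy":0,"dz":0.05,"roll":0}

```text
time: 18.48
tool_pos: [0.5724, -0.0487, 0.1598]
tool_rot: [0.338, 3.122, -0.0]
ft_force: [-2.3, 0.4, 9.9]
grip_width: 0.683
grip_force: 66.0
```

The goblet is seated at TCP 0.1598, as expected. I'll ease off and open gently.

>>> step_arm:
  targets:
    - {"dx":0,"dy":0,"dz":-0.05,"roll":0}
    - {"dx":0,"dy":0,"dz":-0.08,"roll":0}
    - {"dx":0,"dy":0,"dz":-0.08,"roll":0}

```text
time: 18.73
tool_pos: [0.5722, -0.0487, 0.1598]
tool_rot: [0.338, 3.123, 0.0]
ft_force: [0.5, 0.0, 5.1]
grip_width: 0.683
grip_force: 65.2
```

>>> step_arm:
  targets:
    - {"dx":0,"dy":0,"dz":0,"roll":0}
    - {"dx":0,"dy":0,"dz":0,"roll":0}
    - {"dx":0,"dy":0,"dz":0,"roll":0}
    - {"dx":0,"dy":0,"dz":0,"roll":0}
  claw: 0.55

```text
time: 19.07
tool_pos: [0.5718, -0.0487, 0.1594]
tool_rot: [-0.338, -3.123, 0.0]
ft_force: [0.2, -1.1, 0.7]
grip_width: 0.776
grip_force: 0.0
```

>>> step_arm:
  targets:
    - {"dx":0,"dy":0,"dz":0,"roll":0}
    - {"dx":0,"dy":0,"dz":0,"roll":0}
    - {"dx":0,"dy":0,"dz":0,"roll":0}
    - {"dx":0,"dy":0,"dz":-0.5,"roll":0}
    - {"dx":0,"dy":0,"dz":-2,"roll":0}
    - {"dx":0,"dy":0,"dz":-4,"roll":0}
    - {"dx":0,"dy":0,"dz":-7,"roll":0}
    - {"dx":0,"dy":0,"dz":-10,"roll":0}
    - {"dx":0,"dy":0,"dz":-13,"roll":0}
    - {"dx":0,"dy":0,"dz":-15,"roll":0}
    - {"dx":0,"dy":0,"dz":-15,"roll":0}
    - {"dx":0,"dy":0,"dz":-15,"roll":0}
  claw: 1

```text
time: 20.07
tool_pos: [0.5726, -0.0488, 0.311]
tool_rot: [0.338, 3.121, -0.0]
ft_force: [0.2, 0.1, 0.4]
grip_width: 1.004
grip_force: 0.0
```

Run:
```python
from h import *
for n in("scene","side"):
    p=bot.capture(n); C,u,v=cloud(p)
    for a,c,r in((.06,.1,.0095),(.145,.195,.03)):
        G=sel(C,(.52,.63),(-.11,.01),(a,c)); print(n,a,len(G),circ(G,r) if len(G)>5 else 0)
    print(sel(C,(.52,.63),(-.11,.01),(.1,.24))[:,2].max())
    B=sel(C,(.48,.585),(.19,.38),(.20,.24)); print("caddy",line(B)[:2])
cv2.imwrite("pics/end.png",bot.capture("scene")["img"])
```

```text
scene 0.06 64 (array([ 0.5719, -0.0495,  0.0095]), np.float64(0.001))
scene 0.145 272 (array([ 0.5716, -0.0496,  0.03  ]), np.float64(0.001))
0.22331378729454654
caddy (array([0.5338, 0.2838, 0.2164]), array([ 0.042, -0.999,  0.032]))
side 0.06 84 (array([ 0.5731, -0.0497,  0.0095]), np.float64(0.001))
side 0.145 367 (array([ 0.5731, -0.0494,  0.03  ]), np.float64(0.0011))
0.2215553286079751
caddy (array([0.5256, 0.2716, 0.2146]), array([-0.055,  0.998, -0.011]))
```

View pics/end.png

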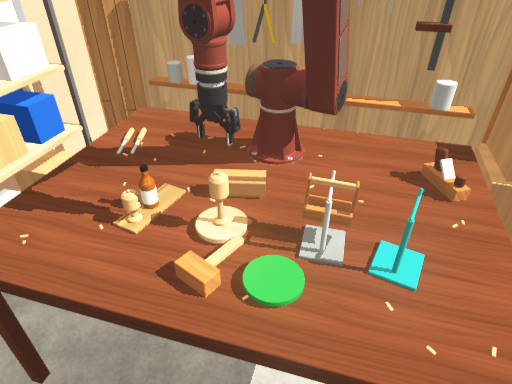

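The picture shows the goblet upright in the middle of the turntable at (220,205), the caddy hanging on the grey hook at (330,195), and everything else in place.

```bash
python3 -c "
from rig import bot
print(bot.finish_job())"
```

```text
the job is handed in; nothing more can be done
None
```

The caddy hangs by its bar on the grey hook and the tall goblet stands upright in the middle of the plywood turntable. I did not move the short goblet, bottle or mallet, and the job was handed in at about 20 s.

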